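Seat and hold the bayonet test cap on a battery pack

TASK

Pick up the orange knurled test cap and put it, open end down as it stands, over the steel connector post on the battery pack; turn it until the hidden keyways in its bore drop over the post's brass pins, then push it fully home onto the grey flange, against the sprung contact inside, without forcing it. Finish while still holding the cap pushed fully home (the spring lifts it if you let go), and leave the other things on the table where they are.

Things in the scene. Friction and masses are not known exactly. Their poses are not given: they have to be found in the camera images.
- cap_center (a point): The test cap: orange knurled round cup standing open end down, plain closed top with a small white dot in its middle. 54 mm outside diameter (16 equal flat facets, one facing its own +x), 48 mm high, about 0.1 to 0.17 kg. This point: on its axis, half-way up (24 mm above the open rim); z points up out of the closed top.
- cap_mouth (a point): Centre of the cap's open rim (its underside). Bore 33 mm in diameter, 42 mm deep from this rim to the roof. Four keyways about 7.7 mm wide, 90 degrees apart, run the whole length of the bore, hidden inside, centred on the cap's own +x, +y, -x, -y. When fully home this point is on the flange.
- flange (a point): Centre of the top face of the round grey flange (68 mm diameter) on the battery pack, 76 mm above the table: foot of the upright post, and the face the cap's rim rests on when fully home. z up; the fixed pack's 250 mm length lies along this point's y, its 110 mm width along x; its black flat top is 6 mm below this point.
- post_top (a point): Centre of the top of the steel connector post, 40 mm above the flange. The post is upright, fixed, 30 mm in diameter, with a chamfer at its top 3.5 mm wide and 4 mm high.
- pin_tops (a point): On the post's axis at the height of the tops of its four brass pins, 20 mm above the flange. Pins: level, 5 mm thick, 90 degrees apart, reaching 20 mm from the axis. Their direction differs each time and is not given by this point's axes. A cap not lined up rests on them; turning it up to 90 degrees passes one place (4 degrees either way) where the keyways meet the pins and it can go down.
- contact (a joint): The sprung brass contact, 12 mm in diameter, standing 8 mm out of the post's top. Value: metres pressed down, 0 when free, 0.006 when the cap is fully home. The cap's roof meets it when the rim is 6 mm above the flange; it pushes back with about 5 N at first and 10 N fully home, so it lifts a cap that is let go by about 6 mm.
- tape_center (a point): Bystander: blue tape roll lying flat, 64 mm diameter, 24 mm high; point at its centre.
- screws_center (a point): Bystander: glass jar, 52 mm diameter, 58 mm high; point at its centre.
- cell_a_center (a point): Bystander: green battery cell standing upright, 18 mm diameter, 65 mm high; point at its centre.
- cell_b_center (a point): Bystander: red battery cell standing upright, 18 mm diameter, 65 mm high; point at its centre.
- driver_grip (a point): Bystander: screwdriver lying on the table near the robot; point in its handle.
Not all that is in view belongs to the job. Of the things shaped like the part that bears cap_center, the orange one is meant.

How it is judged:
By the outcome, as a careful person would: the job done as asked, in the order asked, and still so for the second after the job is handed in, while the arm keeps its last pose, push and grip.
It also fails if it takes over 54 s, if anything falls off the work surface, if the arm or the gripper's body presses on something with over 40 N, if the wrist force passes 120 N, or if a joint passes its speed limit or range.

ROBOT

A 6-joint arm with a two-finger parallel gripper is mounted at the origin on the work surface. World frame = base frame: x ahead of the robot, y to its left, z up, the work surface at z = 0. Lengths are in m, angles in rad, forces in N, time in s.
With the tool pointing down it reaches from about 0.425 to 0.925 m from the base axis. Payload 12.5 kg.
Tool frame: the origin (TCP) lies between the finger pads; the fingertips stand 19 mm ahead of it and the grasp point (between the pads) is the TCP; z points along the fingers, y is the direction in which the jaws open and shut (so a half turn about z gives the same grasp; the last joint's range is limited). The gripper opens to 85 mm and grips with 20 to 120 N. Pads are 22 mm wide; open, the fingers measure 114 mm over their backs; the gripper's body (76 mm by 85 mm) begins 54 mm behind the grasp point. The pads swing forward as they close: fully open they stand 13 mm farther back than shut.
Start: joints at [-1.341, 0.491, 1.559, -0, 1.092, -0.106], TCP at [0.206, -0.59, 0.25] pointing down, gripper open.
Joint ranges: [-3.1, 3.1], [-0.84, 2.19], [0.05, 2.79], [-1.13, 4.28], [0.06, 2.93], [-2.69, 2.69]. Speed limits (rad/s): [2.22, 2.22, 2.79, 3.14, 3.14, 3.14].

INTERFACE

Orientations are given as a unit quaternion [w, x, y, z].
In Python, from workcell import env gives the robot as it stands.
- The arm moves only by the shell command python3 -m handwheel 'ROWS' [FORCE]. ROWS is JSON, a list that holds one entry, the list of rows, each a list of 7 numbers: the turn, a rotation vector about the world's x, y, z in rad, then the shift along the world's x, y, z in cm, then the closure, from 0 (fully open) to 1 (shut). A call has 1 to 20 rows; each row is the pose to reach, as a shift and turn from the pose commanded when the call began; what a row does not reach only later rows make up. A row lasts 1/10 s, in which the tool goes at most 50 mm and 8.59 degrees, less where a joint would pass 70% of its speed; a pose out of reach is approached as far as the arm can. A call with a gripper value outside its range is refused whole. The fingers move at their own pace and stop on an object; FORCE is the grip in N (left out, the last holds). Time passes only in rows, so rows that repeat a pose let the fingers close. It gives the time, the measured TCP pose, the force and the opening at its end, in the units of the state.
- env.observe(): the state, without advancing time (a new reading comes with each control period).
- env.camera(name): name is "scene" or "top" or "wrist"; returns a dict with "pixels" (384x512x3 uint8, blue, green, red), "z_map" (384x512 float32, m along the optical axis (not along the pixel's ray), 0 where there is no reading), "vfov" (degrees; the focal length in pixels is half the picture's height over the tangent of half this angle, whatever the lens; pixels are square), "cx", "cy" (the principal point, pixels), "eye" and "orientation" of the camera in the world; the wrist camera has in their place "T_tool_cam" (4x4, takes a point from camera to tool coordinates, whose origin is the TCP and whose axes are the flange's). Camera axes: x right, y up, looking along -z (the intrinsics and any distortion apply to the point x, -y, -z); pixel columns grow to the right and rows downward; lengths in m; the calibration is good to about 2 mm. A picture is of the moment at which its call begins: read the wrist's pose just before it.
- env.job_done(): hands the job in, once; it reports no verdict.
The state is a dict: "clock": time; "joint_pos": joint angles; "dq": joint speeds; "joint_torque": joint torques, N m; "ee_pos": TCP position; "orientation": TCP orientation; "contact_force": force on the tool from outside, world axes, zero at the start; "wrist_torque": the same for the moment, N m; "finger_gap": opening from 0.0 (shut) to 1.0 (fully open).
Only numpy, scipy, OpenCV 4.12 (cv2) and the standard library are available. Lean on these libraries where they do the work, as an engineer would, in place of code of your own. Each camera call takes 0.05 s, during which the arm holds its last target. There are 200 camera calls.

## Working session

There is one attempt and no reset: what is moved stays moved. The work goes in short steps, Python scripts to look and compute and a shell command to move; the robot and the scene stay as the last step left them, time stands still between calls to the robot, and variables do not carry over. Pictures are saved under pics/ and viewed, about 8 in all and at most 12, crops included, and the job is handed in when it is done.

```bash
mkdir -p pics; ls
cat > h.py <<'E'
import numpy as np, cv2
from workcell import env
from scipy.spatial.transform import Rotation as R
def q2R(q): return R.from_quat([q[1],q[2],q[3],q[0]]).as_matrix()
def cam(n):
    s=env.observe(); c=env.camera(n)
    if n=="wrist":
        T=np.eye(4); T[:3,:3]=q2R(s["orientation"]); T[:3,3]=s["ee_pos"]; T=T@np.array(c["T_tool_cam"])
        c["Rw"],c["p"]=T[:3,:3],T[:3,3]
    else: c["Rw"],c["p"]=q2R(c["orientation"]),np.array(c["eye"])
    c["f"]=192/np.tan(np.radians(c["vfov"])/2)
    return c
def rays(c,u,v):
    k=c.get("distortion",c.get("dist"))
    d=np.stack([(np.asarray(u,float)-c["cx"])/c["f"],-(np.asarray(v,float)-c["cy"])/c["f"],-np.ones_like(np.asarray(u,float))],-1)
    return d@c["Rw"].T
def plane(c,u,v,z):
    d=rays(c,u,v); return c["p"]+d*((z-c["p"][2])/d[...,2])[...,None]
def cloud(c):
    v,u=np.mgrid[:384,:512]; return c["p"]+rays(c,u,v)*c["z_map"][...,None]
E
python3 - <<'E'
from h import *
s=env.observe(); print(s)
ims=[]
for n in("scene","top","wrist"):
    c=cam(n); print(n,{k:v for k,v in c.items() if k not in("pixels","z_map")})
    cv2.imwrite(f"pics/{n}0.png",c["pixels"]); np.savez(f"{n}0.npz",**{k:v for k,v in c.items()})
    ims.append(c["pixels"])
E
```

```text
pics
{'clock': 0.0, 'joint_pos': array([-1.34060525e+00,  4.91546389e-01,  1.55945368e+00,  6.13103047e-06,
        1.09169636e+00, -1.05614551e-01]), 'dq': array([ 0.00180623,  0.00191082, -0.000882  ,  0.00018738, -0.00139863,
       -0.00080934]), 'joint_torque': array([ 2.62585338e-03, -6.18441153e+01, -2.61590284e+01,  3.34560241e-05,
        4.09188753e-03,  1.98415893e-05]), 'ee_pos': array([ 0.20592299, -0.589884  ,  0.24973445]), 'orientation': array([-5.50988948e-04,  9.85937492e-01,  1.67113603e-01, -3.16397250e-05]), 'contact_force': array([-0.871207  , -0.74901867, -0.65528497]), 'wrist_torque': array([-0.03248179,  0.00095201, -0.0101856 ]), 'finger_gap': 1.0020165151722464}
scene {'vfov': 54.28619298630298, 'cx': 250.96872914444265, 'cy': 188.84430301120653, 'eye': array([1.1015675 , 0.4997293 , 0.60854307]), 'orientation': array([0.31930559, 0.18482362, 0.44928421, 0.81365095]), 'Rw': array([[-0.72776834, -0.35352993,  0.58768174],
       [ 0.68568326, -0.39237528,  0.61309062],
       [ 0.01384591,  0.84915148,  0.52796786]]), 'p': array([1.1015675 , 0.4997293 , 0.60
[... 485 characters left out ...]
7.99084946959255)}
wrist {'vfov': 64.7799084647344, 'cx': 254.23942840841394, 'cy': 198.24855911716446, 'T_tool_cam': array([[-1.75678359e-04,  9.52881135e-01,  3.03343883e-01,
         7.70909367e-02],
       [ 9.99999786e-01, -2.36946560e-05,  6.53570168e-04,
         3.23395907e-04],
       [ 6.29962313e-04,  3.03343932e-01, -9.52880927e-01,
        -1.24759189e-01],
       [ 0.00000000e+00,  0.00000000e+00,  0.00000000e+00,
         1.00000000e+00]]), 'Rw': array([[ 0.32933756,  0.89958547,  0.28684971],
       [-0.94421078,  0.31430678,  0.09837298],
       [-0.0016639 , -0.30324451,  0.95291133]]), 'p': array([ 0.2788389 , -0.56492609,  0.3745321 ]), 'f': np.float64(302.6608715227321)}
```

View pics/scene0.png

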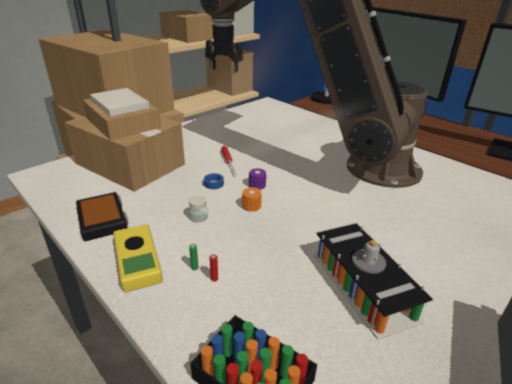

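View pics/top0.png

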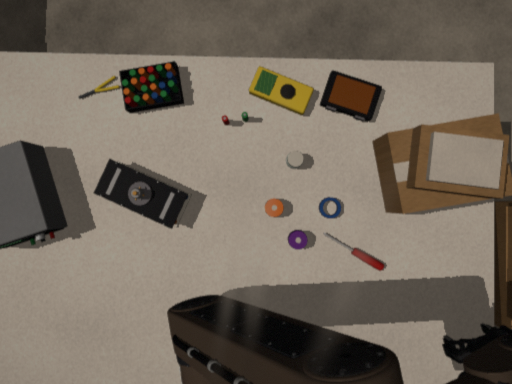

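Two things look like the cap: the orange one at top (275,207) / scene (252,199), and the purple one at top (298,240) / scene (257,178). The orange one is meant. The post is at top (140,193) and scene (371,252).

```bash
cat > m.py <<'E'
from h import *
L=lambda n:dict(np.load(n+"0.npz"))
t=L("top"); s=L("scene")
def cen(c,m):
    n,l,st,ce=cv2.connectedComponentsWithStats(m.astype(np.uint8)); 
    return [(st[i,4],ce[i].round(1),st[i,:4]) for i in range(1,n) if st[i,4]>40]
hsv=cv2.cvtColor(t["pixels"],cv2.COLOR_BGR2HSV); o=cv2.inRange(hsv,(5,140,110),(18,255,255))>0
o[:, :200]=0; o[:150]=0; o[:,330:]=0
for a in cen(t,o): print("top orange",a, plane(t,*a[1],.048))
P=cloud(t); m=o&(abs(P[...,2]-.048)<.006); print(P[m].mean(0),np.ptp(P[m],axis=0))
P2=cloud(s); h2=cv2.cvtColor(s["pixels"],cv2.COLOR_BGR2HSV); o2=cv2.inRange(h2,(5,140,80),(18,255,255))>0
o2[:180]=0;o2[225:]=0;o2[:,:235]=0;o2[:,270:]=0
m2=o2&(P2[...,2]>.044);q=P2[m2];print("scene",q.min(0),q.max(0),(q.min(0)+q.max(0))/2)
# post
for n,c,(u0,u1,v0,v1) in(("top",t,(100,185,160,225)),("scene",s,(345,395,225,280))):
    Q=cloud(c)[v0:v1,u0:u1].reshape(-1,3)
    for lo,hi in((.073,.080),(.110,.1185),(.12,.13)):
        k=Q[(Q[:,2]>lo)&(Q[:,2]<hi)]
        if len(k): print(n,lo,len(k),k.mean(0).round(4),((k.min(0)+k.max(0))/2).round(4),np.ptp(k,axis=0).round(4))
a=cv2.resize(t["pixels"][150:270,90:330],(0,0),fx=3.3,fy=3.3,interpolation=2)
cv2.imwrite("pics/crop1.png",a)
b=cv2.resize(s["pixels"][160:280,230:400],(0,0),fx=4.5,fy=4.5,interpolation=2);cv2.imwrite("pics/crop2.png",b)
E
python3 m.py
```

```text
top orange (np.int32(222), array([274. , 207.2]), array([265, 199,  18,  18], dtype=int32)) [ 0.48715154 -0.13724787  0.048     ]
[ 0.4866526  -0.13705819  0.04909553] [0.0495015  0.04973071 0.01054391]
scene [ 0.4645162  -0.16076794  0.04409311] [1.1015675  0.4997293  0.60854307] [0.78304185 0.16948068 0.32631809]
top 0.073 1013 [0.5178 0.2498 0.0752] [0.5186 0.2434 0.0765] [0.1766 0.2446 0.007 ]
top 0.11 63 [0.5157 0.2465 0.1152] [0.516  0.2479 0.1142] [0.0279 0.0269 0.0079]
top 0.12 18 [0.5141 0.249  0.1246] [0.5144 0.2478 0.1239] [0.0139 0.0169 0.0077]
scene 0.073 525 [0.5209 0.2429 0.0765] [0.5062 0.2277 0.0765] [0.1505 0.1469 0.007 ]
scene 0.11 105 [0.5249 0.2499 0.1151] [0.5208 0.2477 0.1143] [0.0277 0.0276 0.0082]
scene 0.12 30 [0.5201 0.2482 0.1238] [0.5188 0.2475 0.1232] [0.0133 0.0116 0.006 ]
```

View pics/crop2.png

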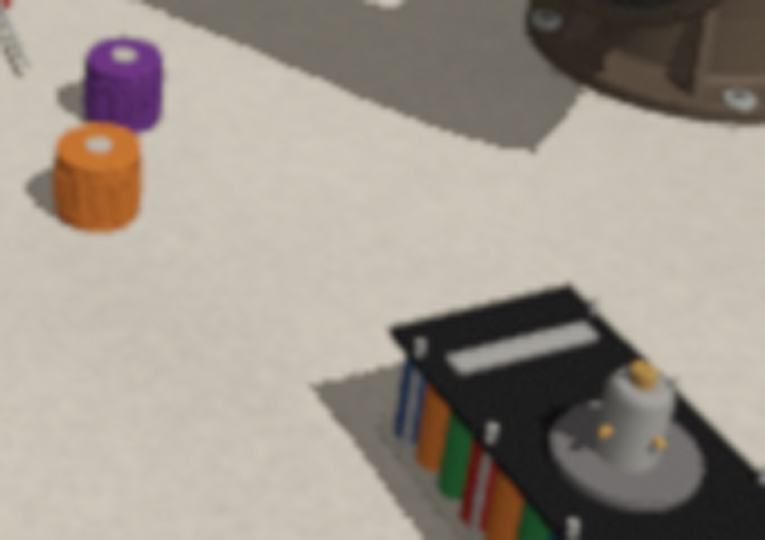

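Orange cap confirmed: it stands alone with a white dot, at crop2 (98,180). The post's pins show at crop2 (606,432) and (659,442). Next I'll hover over the cap.

```bash
python3 -m handwheel '[[[0,0,0,2.5,4,0,0],[0,0,0,5,8,0,0],[0,0,0,7.5,12,0,0],[0,0,0,10,16,0,0],[0,0,0,12.5,20,0,0],[0,0,0,15,24,0,0],[0,0,0,17.5,28,0,0],[0,0,0,20,32,0,0],[0,0,0,22.5,36,0,0],[0,0,0,25,40,0,0],[0,0,0,27,43.5,0,0],[0,0,0,28.1,45.3,0,0],[0,0,0,28.1,45.3,0,0],[0,0,0,28.1,45.3,0,0],[0,0,0,28.1,45.3,0,0],[0,0,0,28.1,45.3,0,0]]]'
cat > w.py <<'E'
from h import *
import sys
c=cam("wrist"); n=sys.argv[1]; np.savez(n+"0.npz",**c); print(env.observe()["ee_pos"],env.observe()["orientation"],env.observe()["joint_pos"][5])
cv2.imwrite(f"pics/{n}.png",c["pixels"])
E
python3 w.py w1
python3 - <<'E'
from h import *
c=dict(np.load("w10.npz")); P=cloud(c)
hsv=cv2.cvtColor(c["pixels"],cv2.COLOR_BGR2HSV); o=(cv2.inRange(hsv,(4,120,60),(20,255,255))>0)
m=o&(abs(P[...,2]-.048)<.005); m=m.astype(np.uint8)
n,l,st,ce=cv2.connectedComponentsWithStats(m); i=1+st[1:,4].argmax(); m=(l==i).astype(np.uint8)
cs,_=cv2.findContours(m,0,cv2.CHAIN_APPROX_NONE); k=max(cs,key=len)[:,0]
X=plane(c,k[:,0],k[:,1],.048)[:,:2]; (cc,r)=cv2.minEnclosingCircle(X.astype(np.float32)); print(st[i],cc,r,P[m>0].mean(0))
cv2.imwrite("pics/crop3.png",cv2.resize(c["pixels"][max(0,st[i,1]-40):st[i,1]+st[i,3]+60,st[i,0]-40:st[i,0]+st[i,2]+40],(0,0),fx=4,fy=4,interpolation=2))
E
```

```text
clock: 1.75
ee_pos: [0.4866, -0.138, 0.2503]
orientation: [0.0, 0.986, 0.166, -0.0]
contact_force: [-0.3, 0.9, -0.0]
finger_gap: 1.001
[ 0.48657745 -0.13795586  0.25031774] [ 3.77333629e-05  9.86061181e-01  1.66383120e-01 -5.50257896e-05] 0.8296730567587515
[ 231  150   48   48 1619] (0.48805925250053406, -0.13845910131931305) 0.027157194912433624 [ 0.48867407 -0.13780618  0.04910778]
```

View pics/crop3.png

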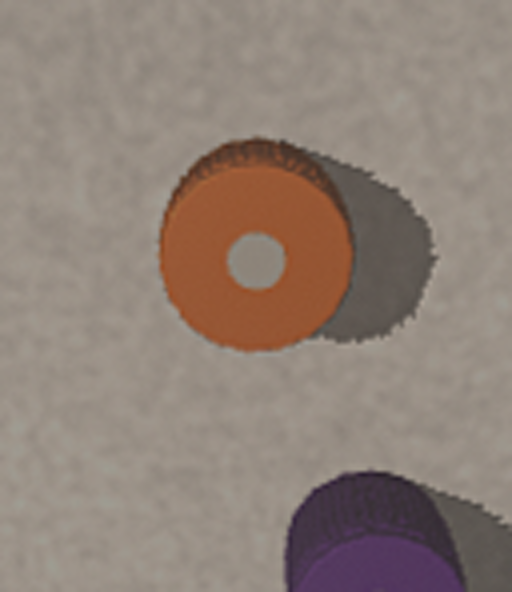

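```bash
python3 -m handwheel '[[[0,0,0,0.2,0,-4.5,0],[0,0,0,0.2,0,-9,0],[0,0,0,0.2,0,-13.5,0],[0,0,0,0.2,0,-17,0],[0,0,0,0.2,0,-20,0],[0,0,0,0.2,0,-22,0],[0,0,0,0.2,0,-22,0],[0,0,0,0.2,0,-22,0.5],[0,0,0,0.2,0,-22,1],[0,0,0,0.2,0,-22,1],[0,0,0,0.2,0,-22,1],[0,0,0,0.2,0,-22,1],[0,0,0,0.2,0,-22,1],[0,0,0,0.2,0,-22,1]]]' 60
```

```text
clock: 3.2
ee_pos: [0.4894, -0.1374, 0.032]
orientation: [0.001, 0.986, 0.167, 0.001]
contact_force: [-0.5, -1.3, 6.7]
finger_gap: 0.619
```

```bash
python3 -m handwheel '[[[0,0,0,0,0,2,1],[0,0,0,0,0,6,1],[0,0,0,0,0,10.5,1],[0,0,0,-0.5,3,14,1],[0,0,0,-1,7,17,1],[0,0,0,-1.5,11,20,1],[0,0,0,-2,15.5,21.8,1],[0,0,0,-2.5,20,21.8,1],[0,0,0,-3,24.5,21.8,1],[0,0,0,-3.5,29,21.8,1],[0,0,0,-4.2,33,21.8,1],[0,0,0,-4.7,35.9,21.8,1],[0,0,0,-4.7,35.9,21.8,1],[0,0,0,-4.7,35.9,21.8,1],[0,0,0,-4.7,35.9,21.8,1],[0,0,0,-4.7,35.9,21.8,1]]]'
python3 w.py w2
```

```text
clock: 4.8
ee_pos: [0.4422, 0.221, 0.2486]
orientation: [0.0, 0.986, 0.166, 0.0]
contact_force: [0.4, -0.4, -1.2]
finger_gap: 0.622
[0.44220069 0.22103171 0.24853929] [6.22242750e-05 9.86055458e-01 1.66416991e-01 1.24918466e-04] 1.5664227679552223
```

View pics/w2.png

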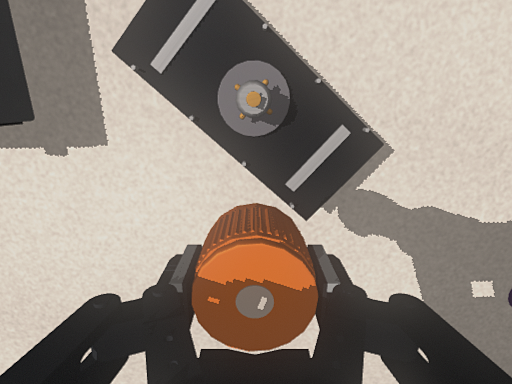

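Run:
```python
from h import *
c=dict(np.load("w20.npz")); P=cloud(c); im=c["pixels"]
hsv=cv2.cvtColor(im,cv2.COLOR_BGR2HSV)
y=(cv2.inRange(hsv,(8,110,70),(28,255,255))>0); y[:60]=0;y[140:]=0;y[:,:215]=0;y[:,295:]=0
n,l,st,ce=cv2.connectedComponentsWithStats(y.astype(np.uint8)); pins=[]
for i in range(1,n):
    if st[i,4]>3:
        z=np.median(P[l==i][:,2]); print(st[i],ce[i].round(1),"zmed",z.round(4), plane(c,*ce[i],.124)[:2].round(4),plane(c,*ce[i],.095)[:2].round(4))
# post cylinder side/top & flange from depth
Q=P[55:140,215:295].reshape(-1,3)
for lo,hi in((.073,.079),(.113,.119),(.121,.128)):
    k=Q[(Q[:,2]>lo)&(Q[:,2]<hi)];cc,r=cv2.minEnclosingCircle(k[:,:2].astype(np.float32)); print(lo,len(k),np.round(cc,4),r,k[:,2].mean())
# dot
W=(hsv[...,1]<60)&(hsv[...,2]>70); W[:270]=0;W[330:]=0;W[:,:228]=0;W[:,282:]=0
v,u=np.nonzero(W);print("dot",len(u),u.mean(),v.mean(),(u.min()+u.max())/2,(v.min()+v.max())/2)
zt=np.median(P[W][:,2]); print("zt",zt,plane(c,(u.min()+u.max())/2,(v.min()+v.max())/2,zt))
a=cv2.resize(im[65:130,215:300],(0,0),fx=6,fy=6,interpolation=2);b=cv2.resize(im[195:355,180:330],(0,0),fx=3.4,fy=3.4,interpolation=2)
h=max(a.shape[0],b.shape[0]);o=np.zeros((h,800,3),np.uint8);b=b[:,:];o=np.zeros((h,a.shape[1]+b.shape[1],3),np.uint8);o[:a.shape[0],:a.shape[1]]=a;o[:b.shape[0],a.shape[1]:]=b
o=cv2.resize(o,(800,int(h*800/o.shape[1])));print(o.shape);cv2.imwrite("pics/crop4.png",o)
```

```text
[262  79   6   6  21] [265.1  81.5] zmed 0.0968 [0.532  0.2431] [0.5339 0.2428]
[235  84   5   6  22] [236.7  86.4] zmed 0.0967 [0.5214 0.2627] [0.5222 0.2646]
[247  92  14  15 171] [253.3  98.8] zmed 0.1252 [0.5171 0.2475] [0.5173 0.2477]
[267 109   5   5  18] [269.3 111.2] zmed 0.0966 [0.5124 0.2326] [0.5121 0.231 ]
[240 113   5   6  19] [241.5 115.7] zmed 0.0966 [0.5019 0.2522] [0.5003 0.253 ]
0.073 3119 [0.5167 0.2507] 0.04797429218888283 0.07715203073162892
0.113 864 [0.5171 0.2474] 0.014805988408625126 0.11633622916052874
0.121 182 [0.5161 0.2475] 0.0057647037319839 0.12518600394794688
dot 960 254.41145833333334 301.3041666666667 254.5 301.5
zt 0.2663697891390285 [0.44031033 0.21995952 0.26636979]
(426, 800, 3)
```

View pics/crop4.png

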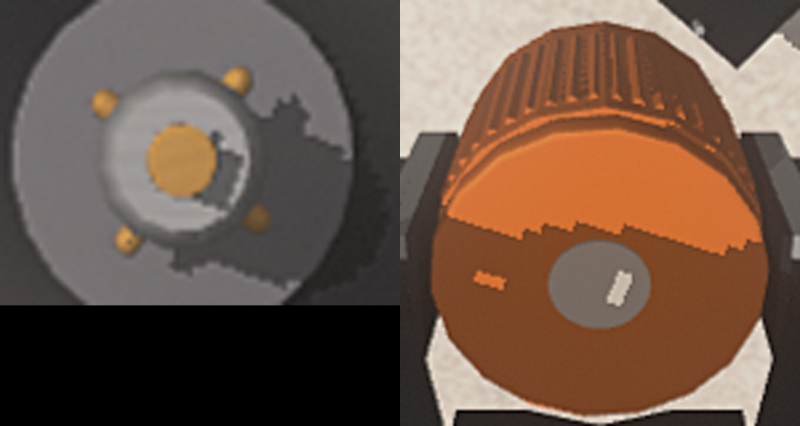

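All four pins are visible. They lie at about -16.8° (mod 90), with the post at (0.5171, 0.2477). If the jaws hold flats, the possible turns are -36, -13.5, +9 and +31.5°. I'll approach at -36° and then sweep up.

```bash
python3 -m handwheel '[[[0,0,-0.13,2,0.7,0,1],[0,0,-0.26,4,1.4,0,1],[0,0,-0.39,6,2.1,0,1],[0,0,-0.52,7.2,2.5,-2,1],[0,0,-0.628,7.7,2.65,-5,1],[0,0,-0.628,7.7,2.65,-7.5,1],[0,0,-0.628,7.7,2.65,-8.3,1],[0,0,-0.628,7.7,2.65,-8.3,1],[0,0,-0.628,7.7,2.65,-8.3,1],[0,0,-0.628,7.7,2.65,-8.3,1]]]'
python3 - <<'E'
from h import *
a=[]
for n in("scene","top"):
    c=cam(n); np.savez(n+"1_0.npz",**c); p=c["pixels"]
    a.append(cv2.resize(p[190:300,320:430] if n=="scene" else p[140:250,90:200],(400,400),interpolation=2))
c=cam("wrist");s=env.observe();print(s["ee_pos"],s["contact_force"],s["joint_pos"][5])
cv2.imwrite("pics/h1.png",np.hstack(a));cv2.imwrite("pics/w3.png",c["pixels"])
E
```

```text
clock: 5.85
ee_pos: [0.5195, 0.2485, 0.1667]
orientation: [-0.0, 0.989, -0.146, 0.001]
contact_force: [-0.4, 0.7, -0.6]
finger_gap: 0.617
[0.51916624 0.24848482 0.16621189] [ 0.48266197 -0.5661774  -1.36238381] 2.1946167587160583
```

View pics/h1.png

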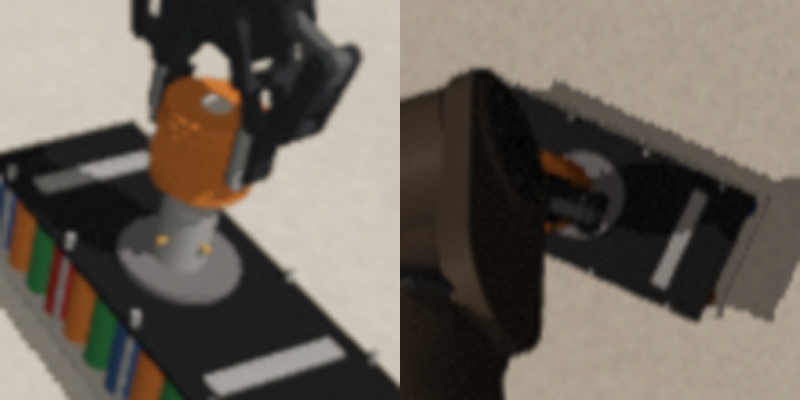

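The cap sits concentric over the post in the scene half, around (200,150). The top view is mostly hidden by the arm. I'll lower it to just above the pins.

```bash
python3 -m handwheel '[[[0,0,0,0,-0.1,-0.7,1],[0,0,0,0,-0.1,-1.4,1],[0,0,0,0,-0.1,-2,1],[0,0,0,0,-0.1,-2.6,1],[0,0,0,0,-0.1,-3.2,1],[0,0,0,0,-0.1,-3.5,1],[0,0,0,0,-0.1,-3.5,1],[0,0,0,0,-0.1,-3.5,1]]]'
```

```text
clock: 6.8
ee_pos: [0.519, 0.2474, 0.1304]
orientation: [0.0, 0.989, -0.146, 0.0]
contact_force: [-0.2, 0.3, -0.2]
finger_gap: 0.623
```

Over the post with no side force. Next I'll lower in 1 mm steps and watch the force.

```bash
python3 -m handwheel '[[[0,0,0,0,0,-0.1,1],[0,0,0,0,0,-0.2,1],[0,0,0,0,0,-0.2,1]]]'; python3 -m handwheel '[[[0,0,0,0,0,-0.1,1],[0,0,0,0,0,-0.2,1],[0,0,0,0,0,-0.2,1]]]'
```

```text
clock: 7.1
ee_pos: [0.519, 0.2474, 0.1283]
orientation: [0.0, 0.989, -0.146, 0.0]
contact_force: [-0.1, -0.4, -1.0]
finger_gap: 0.623
clock: 7.4
ee_pos: [0.5192, 0.2475, 0.1274]
orientation: [-0.0, 0.989, -0.146, 0.0]
contact_force: [-2.5, -1.2, 11.8]
finger_gap: 0.622
```

Resting on the pins at 12 N, so this position isn't aligned. I'll ease off and turn +22.5° to the next candidate.

```bash
python3 -m handwheel '[[[0,0,0,0,0,0.08,1],[0,0,0.08,0,0.02,0.08,1],[0,0,0.16,0,0.04,0.08,1],[0,0,0.24,0,0.05,0.08,1],[0,0,0.32,0,0.07,0.08,1],[0,0,0.393,0,0.08,0.08,1],[0,0,0.393,0,0.08,0.08,1]]]';python3 -m handwheel '[[[0,0,0,0,0,-0.06,1],[0,0,0,0,0,-0.1,1],[0,0,0,0,0,-0.1,1]]]'
```

```text
clock: 8.1
ee_pos: [0.5193, 0.2483, 0.1275]
orientation: [-0.0, 0.999, 0.051, 0.0]
contact_force: [0.3, 0.3, 3.3]
finger_gap: 0.621
clock: 8.4
ee_pos: [0.5194, 0.2483, 0.1271]
orientation: [-0.0, 0.999, 0.049, 0.001]
contact_force: [-0.8, -1.2, 10.1]
finger_gap: 0.624
```

```bash
python3 -m handwheel '[[[0,0,0,0,0,0.08,1],[0,0,0.08,0,0.02,0.08,1],[0,0,0.16,0,0.04,0.08,1],[0,0,0.24,-0.02,0.05,0.08,1],[0,0,0.32,-0.03,0.07,0.08,1],[0,0,0.393,-0.04,0.08,0.08,1],[0,0,0.393,-0.04,0.08,0.08,1]]]';python3 -m handwheel '[[[0,0,0,0,0,-0.06,1],[0,0,0,0,0,-0.1,1],[0,0,0,0,0,-0.1,1]]]'
```

```text
clock: 9.1
ee_pos: [0.5186, 0.249, 0.1268]
orientation: [0.0, 0.97, 0.244, 0.0]
contact_force: [1.6, 0.0, 0.7]
finger_gap: 0.619
clock: 9.4
ee_pos: [0.5187, 0.249, 0.1261]
orientation: [0.0, 0.97, 0.244, 0.0]
contact_force: [0.2, 0.7, 3.7]
finger_gap: 0.62
```

```bash
python3 -m handwheel '[[[0,0,0,0,0,-0.05,1],[0,0,0,0,0,-0.1,1],[0,0,0,0,0,-0.1,1]]]'; python3 -c "
from h import *
s=env.observe();print(s['ee_pos'],s['contact_force'],s['wrist_torque'])"
```

```text
clock: 9.7
ee_pos: [0.5189, 0.249, 0.1256]
orientation: [0.0, 0.97, 0.244, 0.001]
contact_force: [0.3, -1.6, 7.9]
finger_gap: 0.626
[0.51893207 0.24901398 0.12556523] [ 0.33848284 -1.63570326  7.88181405] [-0.30156122 -0.05861054 -0.22330073]
```

It dropped about 1 mm further here, so the edges may be near a keyway. The torque about z suggests turning back a little.

```bash
C='from h import *
s=env.observe();print(s["ee_pos"].round(4),s["contact_force"].round(1),s["wrist_torque"].round(2))'; echo "$C">s.py
python3 -m handwheel '[[[0,0,-0.035,0,0,0.03,1],[0,0,-0.035,0,0,0.0,1]]]'; python3 s.py; python3 -m handwheel '[[[0,0,-0.035,0,0,0.03,1],[0,0,-0.035,0,0,0.0,1]]]'; python3 s.py
```

```text
clock: 9.9
ee_pos: [0.5188, 0.249, 0.1251]
orientation: [0.0, 0.974, 0.227, 0.0]
contact_force: [2.3, -0.5, 3.4]
finger_gap: 0.623
[0.5188 0.249  0.1251] [ 2.3 -0.5  3.4] [-0.24 -0.31 -0.11]
clock: 10.1
ee_pos: [0.5186, 0.249, 0.1247]
orientation: [0.0, 0.978, 0.21, -0.0]
contact_force: [1.9, -0.7, -0.1]
finger_gap: 0.624
[0.5186 0.249  0.1247] [ 1.9 -0.7 -0.1] [-0.12 -0.32 -0.06]
```

The force fell to zero, so the keyways are over the pins. I'll lower gently.

```bash
python3 -m handwheel '[[[0,0,0,0,0,-0.15,1],[0,0,0,0,0,-0.3,1],[0,0,0,0,0,-0.3,1]]]'; python3 s.py; python3 -m handwheel '[[[0,0,0,0,0,-0.2,1],[0,0,0,0,0,-0.4,1],[0,0,0,0,0,-0.6,1],[0,0,0,0,0,-0.6,1]]]'; python3 s.py
```

```text
clock: 10.4
ee_pos: [0.5185, 0.249, 0.1215]
orientation: [0.0, 0.978, 0.211, -0.0]
contact_force: [2.6, -0.8, -2.7]
finger_gap: 0.619
[0.5185 0.249  0.1215] [ 2.6 -0.8 -2.7] [-0.06 -0.42 -0.07]
clock: 10.8
ee_pos: [0.5185, 0.249, 0.1155]
orientation: [0.0, 0.978, 0.21, -0.0]
contact_force: [2.8, -0.5, -2.8]
finger_gap: 0.623
[0.5185 0.249  0.1155] [ 2.8 -0.5 -2.8] [-0.12 -0.44 -0.05]
```

```bash
python3 -m handwheel '[[[0,0,0,0.03,0,-0.1,1],[0,0,0,0.03,0,-0.25,1],[0,0,0,0.03,0,-0.4,1],[0,0,0,0.03,0,-0.4,1]]]'; python3 s.py; python3 -m handwheel '[[[0,0,0,0,0,-0.1,1],[0,0,0,0,0,-0.2,1],[0,0,0,0,0,-0.3,1],[0,0,0,0,0,-0.3,1],[0,0,0,0,0,-0.3,1]]]'; python3 s.py
```

```text
clock: 11.2
ee_pos: [0.5188, 0.249, 0.112]
orientation: [0.0, 0.978, 0.21, 0.0]
contact_force: [-1.1, -1.3, 4.8]
finger_gap: 0.623
[0.5188 0.249  0.112 ] [-1.1 -1.3  4.8] [-0.14  0.03  0.01]
clock: 11.7
ee_pos: [0.5189, 0.249, 0.1093]
orientation: [0.0, 0.978, 0.21, 0.0]
contact_force: [-0.1, -1.3, 6.0]
finger_gap: 0.619
[0.5189 0.249  0.1093] [-0.1 -1.3  6. ] [-0.16  0.1  -0.02]
```

The sprung contact is engaged. I'll go on in 1 mm steps until the flange stops it.

```bash
for i in 1 ; do python3 -m handwheel '[[[0,0,0,0,0,-0.1,1],[0,0,0,0,0,-0.1,1]]]'; python3 s.py; python3 -m handwheel '[[[0,0,0,0,0,-0.1,1],[0,0,0,0,0,-0.1,1]]]'; python3 s.py; done
```

```text
clock: 11.9
ee_pos: [0.5189, 0.249, 0.1084]
orientation: [0.0, 0.978, 0.21, 0.0]
contact_force: [-0.9, -1.6, 7.0]
finger_gap: 0.62
[0.5189 0.249  0.1084] [-0.9 -1.6  7. ] [-0.18  0.17  0.  ]
clock: 12.1
ee_pos: [0.5189, 0.2491, 0.108]
orientation: [0.0, 0.978, 0.21, 0.0]
contact_force: [-3.1, -1.9, 14.1]
finger_gap: 0.618
[0.5189 0.2491 0.108 ] [-3.1 -1.9 14.1] [-0.38  0.45 -0.07]
```

```bash
python3 -m handwheel '[[[0,0,0,0.02,0,-0.04,1],[0,0,0,0.02,0,-0.04,1],[0,0,0,0.02,0,-0.04,1],[0,0,0,0.02,0,-0.04,1],[0,0,0,0.02,0,-0.04,1]]]'; python3 s.py
python3 - <<'E'
from h import *
c=cam("scene");p=c["pixels"];P=cloud(c)
hsv=cv2.cvtColor(p,cv2.COLOR_BGR2HSV);o=cv2.inRange(hsv,(5,140,60),(18,255,255))>0;o[:200]=0;o[265:]=0;o[:,:350]=0;o[:,395:]=0
q=P[o]; print("orange z",np.percentile(q[:,2],[1,50,95,99]).round(4))
cv2.imwrite("pics/end.png",np.hstack([cv2.resize(p[190:300,320:430],(400,400),interpolation=2),cv2.resize(p[130:290,160:320],(400,400),interpolation=2)]))
E
```

```text
clock: 12.6
ee_pos: [0.5189, 0.2491, 0.108]
orientation: [-0.0, 0.978, 0.21, 0.0]
contact_force: [-4.7, -2.1, 18.7]
finger_gap: 0.622
[0.5189 0.2491 0.108 ] [-4.7 -2.1 18.7] [-0.39  0.85 -0.04]
orange z [0.0815 0.118  0.1263 0.1269]
```

View pics/end.png

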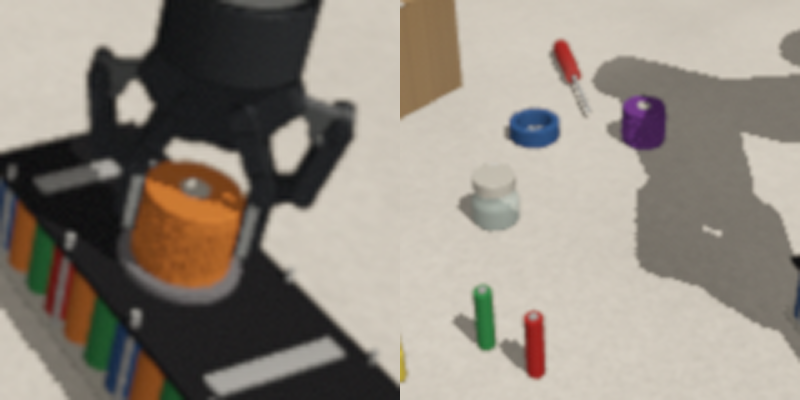

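The cap sits on the grey flange at end.png (185,225), and the other things stand as before. z stayed at 0.108 while the force rose from 14 to 19 N, which is a hard stop.

```bash
python3 -c "
from workcell import env
print(env.job_done())"; python3 s.py
```

```text
the job is handed in; nothing more can be done
None
the job is handed in; nothing more can be done
```

The orange cap is fully home on the flange, and I handed the job in at about 12.7 s with the gripper still holding it down.

**What I did:** I picked up the cap, set it over the post and turned it in steps while it rested lightly on the pins. The keyways met the pins about 4° short of the third angle I tried. The cap then slid down freely onto the sprung contact and the flange. Pressing on the pins, the readings stayed at or below about 12 N.

**Last checks:**
- **Home on the flange:** the tool height held at 0.108 m while the push rose from 14 to 19 N. That is about 20 mm below where the cap had rested on the pins, as expected.
- **In the picture:** the cap is seated on the grey flange, and the tape, jar, both cells, screwdriver and purple cap look unmoved. I judged that by eye and did not measure it.
- **Small disagreements:** the scene camera put the cap's top at about 126 mm against a nominal 124 mm, within its roughly 2 mm calibration. A side force of about 5 N also remained at the end.

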